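# Lay out a statement necklace on the bead board

### The arm

A 6-joint arm with a two-finger parallel gripper is mounted at the origin on the work surface. World frame = base frame: x ahead of the robot, y to its left, z up, the work surface at z = 0. Lengths are in mm, angles in rad, forces in N, time in s.
With the tool pointing down it reaches from about 350 to 875 mm from the base axis. Payload 4.2 kg.
Tool frame: the origin (TCP) lies midway between the tips of the shut fingers; the grasp point (between the pads) lies 19 mm behind it; z points along the fingers, y is the line along which they close (so a half turn about z gives the same grasp; the last joint's range is limited). The gripper opens to 85 mm and grips with 20 to 120 N. Pads are 22 mm wide; open, the fingers measure 114 mm over their backs; the gripper's body (76 mm by 85 mm) begins 54 mm behind the grasp point. The pads swing forward as they close: fully open they stand 13 mm farther back than shut.
Start: joints at [-0.863, 0.385, 0.008, 0, -1.194, -0.259], TCP at [271.19, -563.077, 231.312] pointing down, gripper open.
Joint ranges: [-3.14, 3.14], [-1.21, 2.06], [-1.07, 1.41], [-3.16, 2.05], [-2.99, -0.16], [-3.1, 3.1]. Speed limits (rad/s): [2.79, 2.79, 3.14, 3.14, 3.14, 3.14].

### API

Orientations are given as a unit quaternion [x, y, z, w].
In Python, from bench import read_state, get_image, job_done gives the robot as it stands.
- The arm moves only by the tool servo_tool, never from a script. Its arguments are lists of equal length, an entry for each row: "rotation": the turn, a rotation vector about the world's x, y, z scaled (see below), a list of three; "slide": the shift along the world's x, y, z scaled (see below), a list of three; "grip": the opening, from -1 (shut) to 1 (fully open). In form: {"rotation": [[rx, ry, rz], ...], "slide": [[tx, ty, tz], ...], "grip": [grip, ...]}. A call has 1 to 8 rows; each row is the pose to reach, as a shift and turn from the pose commanded when the call began, turning the shorter way round; what a row does not reach only later rows make up. The controller multiplies each number of a shift by 0.2 m and each number of a turn by 360 degrees. A row lasts 1/8 s, in which the tool goes at most 62.5 mm and 10.7 degrees, less where a joint would pass 70% of its speed; a pose out of reach is approached as far as the arm can. A call with a number of a shift or a turn outside -1 to 1 is refused whole. A call with a gripper value outside its range is refused whole. The fingers move at their own pace and stop on an object; the grip force is fixed at half the most. Time passes only in rows, so rows that repeat a pose let the fingers close. It gives the time, the measured TCP pose, the force, the opening and the grip force at its end, in the units of the state.
- read_state(): the state, without advancing time (a new reading comes with each control period).
- get_image(name): name is "side" or "top"; returns a dict with "image" (420x560x3 uint8, red, green, blue), "depth" (420x560 float32, mm along the optical axis (not along the pixel's ray), 0 where there is no reading), "camera_matrix" (3x3 intrinsics, pixels), "rvec" (rotation vector, rad) and "tvec" (3), from world to camera coordinates, as OpenCV has them. Camera axes: x right, y down, z forward; pixel columns grow to the right and rows downward; lengths in mm; the calibration is good to about 2 mm. A picture is of the moment at which its call begins.
- job_done(): hands the job in; it is judged then, once.
The state is a dict: "clock": time; "joints": joint angles; "joint_vel": joint speeds; "joint_efforts": joint torques, N m; "position": TCP position; "ee_rot": TCP orientation; "contact_force": force on the tool from outside, world axes, zero at the start; "wrist_torque": the same for the moment, N m; "gripper_width": finger opening in mm; "grasp_force": force on a finger pad.
Only numpy, scipy, OpenCV 4.12 (cv2) and the standard library are available. Lean on these libraries where they do the work, as an engineer would, in place of code of your own. Each camera call takes 0.05 s, during which the arm holds its last target. There are 200 camera calls.

### The job

Lay out the necklace on the grey bead board: the big disc flat in the middle, midway between the two clasp halves, with the little dome sitting centred on top of it; the long bar bead midway between the disc and the clasp's toggle bar, lying along the row; and the drum bead standing midway between the disc and the clasp's ring. Put the drop bead just in front of the disc (on the board's ruled side, away from the pockets), about 1 cm from it and with its length pointing at the disc. Leave the small open bead jar where it stands.

Things in the scene. Friction and masses are not known exactly. Their poses are not given: they have to be found in the camera images.
- board: Fixed grey bead board, 200 (its x) by 310 mm (its y), flat top 14 mm above the table, turned up to 15 degrees. Origin: centre of its underside. Front edge (-x, nearer the robot): black ruler ticks, drawn grooves. Back corners (+x): two sunken pockets, x 50 to 92, |y| 85 to 147 mm. The necklace row is its y axis through the centre; the clasp halves lie on it 130 mm either side.
- clasp_bar: Toggle-bar half of the clasp: a brass bar with ball ends, 46 mm long (along its x, across the row), 10 mm high, fixed on the board top at one end of the row (left or right, it varies). Origin at the centre of its underside, on the board top.
- clasp_ring: Ring half of the clasp: a flat brass ring 32 mm across with a 20 mm hole, 6 mm high, fixed on the board top at the other end of the row. Origin at the centre of its underside, on the board top.
- disc: Big flat round dark-wood disc bead with a lighter band round its rim, 54 mm diameter, 14 mm thick, about 30 g, loose, lying flat on the table beside the board. Origin at the centre of its underside, z up.
- dome: Small brass dome, 30 mm diameter, straight sides 9 mm high then rounded to 16 mm, flat underside, about 25 g, loose on the table. Origin at the centre of its underside, z up.
- bar_bead: Long square-section wooden bar bead with two dark bands, 50 mm (its x) by 20 mm (its y) by 18 mm high, about 20 g, loose, lying flat on the table at any yaw. Origin at the centre of its underside.
- drum: White ceramic drum bead (upright cylinder), 32 mm diameter, 28 mm high, with a dark hole in its top, about 35 g, loose, standing on the table. Origin at the centre of its underside, z up.
- drop: Blue-grey ceramic drop bead, flat, 44 mm long (its x, from -22 at the round end to +22 mm at the narrow end), 26 mm wide (its y; parallel sides from x = -9 to +7 mm), 14 mm thick, about 30 g, loose, lying flat on the table at any yaw. Origin under the middle of its length. Either end may point at the disc.
- jar: Bystander: small open clear jar of pink beads, 62 mm diameter, 55 mm high, loose, standing upright on the table at the robot's right (-y). Origin at the centre of its underside. Other lookalikes are the larger jars along the far edge of the table.
Mind the look-alikes: they are no part of the job. There is more than one size of the disc; the one meant has the size given above. Of the things that look like the dome, take the one that is farthest to the robot's right at the start.

How it is judged:
By the outcome, as a careful person would: the job done as asked, in the order asked, and still so for the second after the job is handed in, with the robot touching nothing.
It also fails if it takes over 120 s, if anything falls off the work surface, if the arm or the gripper's body presses on something with over 40 N, if the wrist force passes 120 N, or if a joint passes its speed limit or range.

## Working session

There is one attempt and no reset: what is moved stays moved. The work goes in short steps, Python scripts to look and compute and a tool call to move; the robot and the scene stay as the last step left them, time stands still between calls to the robot, and variables do not carry over. Pictures are saved under pics/ and viewed, at most 14 in all, crops included, and the job is handed in when it is done.

Besides the shell and the picture viewer there is one more tool, called after "Request:" as name(argument=value, ...), one argument or row to a line, values as JSON. servo_tool: Moves the arm, as the interface text tells. Shifts and turns lie within -1 to 1; 1 stands for 0.2 m of shift or 360 degrees of turn. Its arguments: {"type":"object","properties":{"rotation":{"type":"array","items":{"type":"array","items":{"type":"number","minimum":-1,"maximum":1}}},"slide":{"type":"array","items":{"type":"array","items":{"type":"number","minimum":-1,"maximum":1}}},"grip":{"type":"array","items":{"type":"number"}}},"required":["rotation","slide","grip"]}

```bash
mkdir -p pics; ls; cat > h.py <<'E'
import numpy as np,cv2
from bench import read_state,get_image,job_done
def snap(n,save=None):
    d=get_image(n); np.savez('%s.npz'%n,**d)
    if save: cv2.imwrite('pics/'+save,d['image'][:,:,::-1])
    return d
def load(n): return dict(np.load('%s.npz'%n))
def ray(d,u,v,z):
    K=d['camera_matrix'];R=cv2.Rodrigues(d['rvec'])[0];t=d['tvec'].reshape(3)
    c=-R.T@t; r=R.T@np.linalg.inv(K)@np.array([u,v,1.]); return c+r*(z-c[2])/r[2]
def cloud(d):
    K=d['camera_matrix'];R=cv2.Rodrigues(d['rvec'])[0];t=d['tvec'].reshape(3)
    v,u=np.mgrid[:420,:560]; p=np.stack([u,v,np.ones_like(u)],-1).astype(float)@np.linalg.inv(K).T*d['depth'][...,None]
    return (p-t)@R
def crop(d,x0,y0,x1,y1,s,n):
    c=d['image'][y0:y1,x0:x1,::-1]; cv2.imwrite('pics/'+n,cv2.resize(c,None,fx=s,fy=s,interpolation=cv2.INTER_CUBIC))
E
python3 - <<'E'
from h import *
print(read_state())
for n in('top','side'):
    d=snap(n,n+'0.png'); R=cv2.Rodrigues(d['rvec'])[0]; print(n,-R.T@d['tvec'].reshape(3),d['camera_matrix'][0,0])
E
```

```text
pics
{'clock': 0.0, 'joints': array([-8.63398702e-01,  3.85539672e-01,  6.61817582e-03, -4.92094659e-04,
       -1.19400495e+00, -2.58602936e-01]), 'joint_vel': array([ 1.13311773e-03, -7.97247364e-04,  2.19837504e-04,  1.98563116e-04,
       -8.76670274e-04, -1.94886678e-05]), 'joint_efforts': array([ 1.19201020e-03, -3.92286086e+01,  1.88406676e+01,  4.18643698e+00,
       -4.63395481e-03,  2.33286158e-05]), 'position': array([ 270.93469705, -562.56780225,  230.22981173]), 'ee_rot': array([-2.22430226e-01,  9.74948003e-01,  1.04943687e-03, -2.92125736e-04]), 'contact_force': array([ 0.08106664,  0.04894876, -0.2278183 ]), 'wrist_torque': array([-0.02901078, -0.00711583, -0.03468664]), 'grasp_force': 0.0, 'gripper_width': 85.56241092111695}
top [ 144.91143694   56.46477921 1734.55176713] 528.4519217593273
side [295.38388288 845.06333794 755.12901067] 383.89855420285807
```

View pics/top0.png

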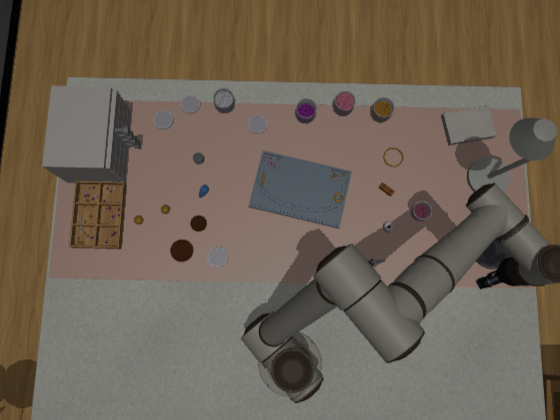

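View pics/side0.png

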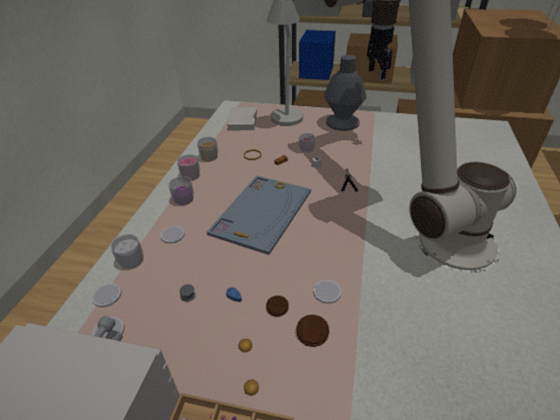

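The top view has up = +x and left = +y. The board is at (300,190), dark discs at (198,223) and (182,250), domes at (165,209) and (139,219), the drop at (204,190), the bar at (386,188), the drum at (389,227) and the jar at (422,211).

```bash
python3 - <<'E'
from h import *
d=load('top')
crop(d,130,145,230,270,4.8,'c1.png'); crop(d,240,145,440,245,4,'c2.png')
C=cloud(d)
def P(u,v): print((u,v),C[v,u].round(1))
for p in [(198,223),(182,250),(165,209),(139,219),(204,190),(386,188),(389,227),(300,190),(199,158),(160,260),(422,205)]:P(*p)
E
```

```text
(198, 223) [436.1 311.   14.3]
(182, 250) [343.9 356.   28.3]
(165, 209) [479.  421.   22.3]
(139, 219) [445.1 506.6  12.9]
(204, 190) [547.9 296.5  16. ]
(386, 188) [ 568.7 -311.1   19. ]
(389, 227) [ 435.7 -317.2   25.3]
(300, 190) [555.7 -23.9  15.5]
(199, 158) [655.6 317.4  25.7]
(160, 260) [312.9 431.9  -3.4]
(422, 205) [ 510.2 -425.4   34.3]
```

View pics/c1.png

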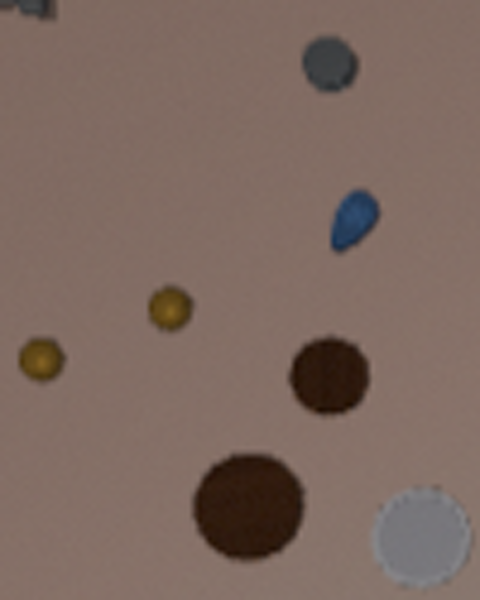

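View pics/c2.png

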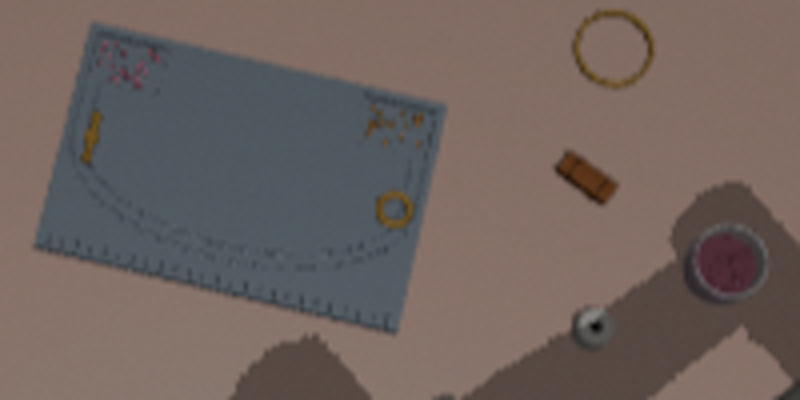

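```bash
cat >> h.py <<'E'
def proj(d,p): return cv2.projectPoints(np.float64([p]),d['rvec'],d['tvec'],d['camera_matrix'],None)[0].ravel()
def blob(d,p,h,win=16,thr=22,dbg=None):
    """component near world point p (height h): centre on plane h/2, hull contour"""
    u,v=proj(d,[p[0],p[1],h/2]).round().astype(int)
    s=8; x0,y0=u-win,v-win
    im=cv2.resize(d['image'][y0:v+win+1,x0:u+win+1],None,fx=s,fy=s,interpolation=cv2.INTER_CUBIC)
    lab=cv2.cvtColor(im,cv2.COLOR_RGB2LAB).astype(float); lab[...,0]*=.5
    b=np.median(np.concatenate([lab[:16].reshape(-1,3),lab[-16:].reshape(-1,3),lab[:,:16].reshape(-1,3),lab[:,-16:].reshape(-1,3)]),0)
    m=(np.linalg.norm(lab-b,axis=2)>thr).astype(np.uint8)
    n,l,st,ce=cv2.connectedComponentsWithStats(m)
    c=np.array(m.shape[::-1])/2
    i=min([k for k in range(1,n) if st[k,4]>300],key=lambda k:np.linalg.norm(ce[k]-c))
    if dbg: cv2.imwrite('pics/'+dbg,np.hstack([im[:,:,::-1],np.repeat((l==i)[...,None]*255,3,2).astype(np.uint8)]))
    cn=cv2.convexHull(max(cv2.findContours((l==i).astype(np.uint8),cv2.RETR_EXTERNAL,cv2.CHAIN_APPROX_NONE)[0],key=len))[:,0]
    W=np.array([ray(d,(a+.5)/s-.5+x0,(b+.5)/s-.5+y0,h/2)[:2] for a,b in cn])
    r=cv2.minAreaRect(W.astype(np.float32)); M=cv2.moments(W.astype(np.float32))
    return np.array([M['m10'],M['m01']])/M['m00'],r,W
E
python3 - <<'E'
from h import *
T,S=load('top'),load('side')
for n,p,h,th in [('disc',(436,311),14,15),('disc',(436,311),14,22),('dome',(479,421),16,15),('drop',(548,296),14,15),('bar',(568,-311),18,12),('drum',(436,-317),28,18),('jar',(510,-425),55,15)]:
  for d,k in((T,'T'),(S,'S')):
    try:
        c,r,W=blob(d,p,h,16 if k=='T' else 24,th); print(n,k,c.round(1),np.round(r[1],1),round(r[2],1))
    except Exception as e: print(n,k,e)
cs=[ray(T,u,v,14)[:2] for u,v in [(263,151),(351.25,171.25),(339.25,228),(248.75,207)]]
print(np.round(cs,1),np.mean(cs,0)); e=[np.linalg.norm(cs[i]-cs[i-1]) for i in range(4)];print(e)
print('bar/ring T',ray(T,240+92/4,145+139/4,19),ray(T,240+395/4,145+210/4,17))
i=T['image'];print([i[y,x] for x,y in[(300,190),(320,160),(270,215)]])
crop(S,200,165,320,255,6.5,'s1.png')
E
```

```text
disc T [437.7 311.4] [56.4 56. ] 75.7
disc S [439.7 309.1] [54.7 63. ] 9.2
disc T [437.6 311.4] [54.4 54.9] 7.5
disc S [439.7 309.1] [53.7 61.6] 9.7
dome T [482.2 423.9] [31.8 30.8] 48.1
dome S [484.1 424.5] [30.7 33.8] 28.4
drop T [548.5 300.3] [31.1 46.6] 47.9
drop S [550.9 298. ] [32.5 54.2] 49.8
bar T [ 567.6 -312.9] [54.6 28.3] 53.5
bar S [ 568.9 -316.7] [69.5 42.3] 55.5
drum T [ 440.1 -318.5] [7.4 8.9] 24.4
drum S [ 439.9 -311.4] [44.6 69.6] 4.2
jar T [ 500.9 -425. ] [104.2 111.8] 1.4
jar S [ 471.4 -391.8] [145.1 239.7] 7.3
[[ 689.1  103.5]
 [ 625.2 -196. ]
 [ 430.4 -155.3]
 [ 494.   145.4]] [559.68540086 -25.580837  ]
[np.float64(199.56873678590688), np.float64(306.1654206497821), np.float64(198.97270266550478), np.float64(307.3482723036089)]
bar/ring T [587.16895312 100.56530432  19.        ] [ 532.82571575 -153.34215081   17.        ]
[array([81, 89, 96], dtype=uint8), array([132, 109, 101], dtype=uint8), array([135, 114, 105], dtype=uint8)]
```

View pics/s1.png

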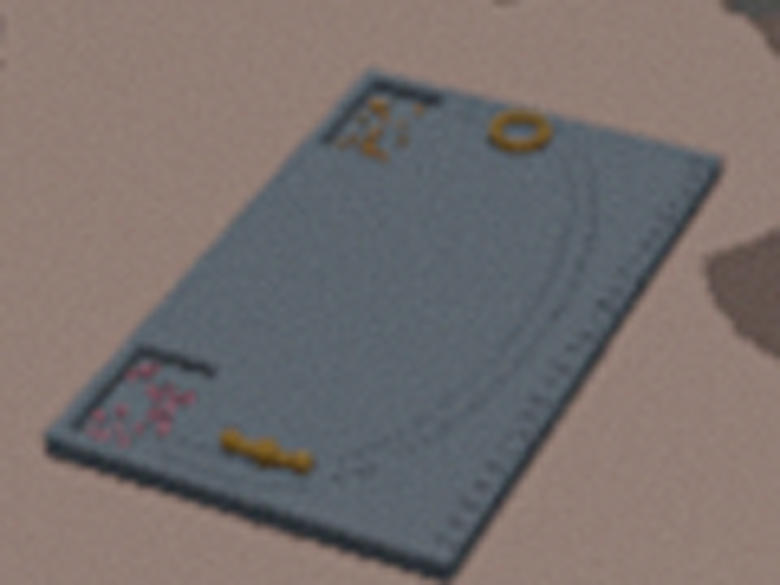

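The toggle bar is at the left, crop (266,452), and the ring is at the right, (520,132). The board's top corners are at (372,68), (720,158), (452,565) and (48,432).

```bash
python3 - <<'E'
from h import *
S=load('side')
f=lambda u,v,z: ray(S,200+(u+.5)/6.5-.5,165+(v+.5)/6.5-.5,z)[:2]
cs=np.array([f(u,v,14) for u,v in [(372,68),(720,158),(452,565),(48,432)]]);print(cs.round(1),cs.mean(0).round(1),[np.linalg.norm(cs[i]-cs[i-1]).round(1) for i in range(4)])
b,r=f(266,452,19),f(520,132,17);print(b,r,(b+r)/2,np.linalg.norm(b-r),np.degrees(np.arctan2(-(b-r)[0],(b-r)[1])))
T=load('top')
for th in (15,25,35):
  for d in (T,S):
    c,r,W=blob(d,(549,299),14,16 if d is T else 22,th); print(th,c.round(1),np.round(r[1],1),round(r[2],1),[ (w-c).round(0) for w in W[np.argsort(-np.linalg.norm(W-c,axis=1))[:1]]])
E
```

```text
[[ 626.1 -199.2]
 [ 434.2 -154.7]
 [ 498.1  146.5]
 [ 692.5  101.8]] [562.7 -26.4] [np.float64(308.2), np.float64(197.1), np.float64(307.9), np.float64(199.6)]
[592.06401905 100.61957886] [ 536.14664527 -153.61401828] [564.10533216 -26.49721971] 260.3103428671567 -12.404405237299239
15 [548.5 300.3] [31.1 46.6] 47.9 [array([-24.,  10.])]
15 [550.9 298. ] [32.5 54.2] 49.8 [array([-23.,  18.])]
25 [548.5 300.2] [28.6 44.7] 48.0 [array([-22.,  11.])]
25 [551.  298.1] [30.7 51.9] 47.6 [array([-23.,  16.])]
35 [548.3 300.3] [25.9 42.7] 49.1 [array([-20.,  13.])]
35 [551.  298.3] [29.1 49.6] 45.7 [array([-23.,  15.])]
```

Request:
servo_tool(
  rotation=[
    [0,0,0.1447],
    [0,0,0.1447],
    [0,0,0.1447],
    [0,0,0.1447],
    [0,0,0.1447],
    [0,0,0.1447],
  ],
  slide=[
    [0.837,1,0],
    [0.837,1,0],
    [0.837,1,0],
    [0.837,1,0],
    [0.837,1,0],
    [0.837,1,0],
  ],
  grip=[1,1,1,1,1,1],
)

```text
clock: 0.85
position: [439.1, -362.0, 230.9]
ee_rot: [-0.628, 0.778, 0.0, -0.0]
contact_force: [-0.7, -0.5, -0.6]
gripper_width: 85.4
grasp_force: 0.0
```

Request:
servo_tool(
  rotation=[
    [0,0,0],
    [0,0,0],
    [0,0,0],
    [0,0,0],
  ],
  slide=[
    [0,1,0],
    [0,1,0],
    [0,1,0],
    [0,1,0],
  ],
  grip=[1,1,1,1],
)

```text
clock: 1.35
position: [437.9, -161.4, 231.5]
ee_rot: [-0.628, 0.778, 0.0, 0.0]
contact_force: [0.3, -0.3, 0.3]
gripper_width: 85.6
grasp_force: 0.0
```

Request:
servo_tool(
  rotation=[
    [0,0,0],
    [0,0,0],
    [0,0,0],
    [0,0,0],
  ],
  slide=[
    [0,1,0],
    [0,1,0],
    [0,1,0],
    [0,1,0],
  ],
  grip=[1,1,1,1],
)

```text
clock: 1.85
position: [438.9, 38.6, 231.4]
ee_rot: [-0.628, 0.778, -0.0, 0.0]
contact_force: [0.0, -0.3, -0.0]
gripper_width: 85.8
grasp_force: 0.0
```

Request:
servo_tool(
  rotation=[
    [0,0,0],
    [0,0,0],
    [0,0,0],
    [0,0,0],
  ],
  slide=[
    [0,1,0],
    [0,1,0],
    [0,1,0],
    [0,1,0],
  ],
  grip=[1,1,1,1],
)

```text
clock: 2.35
position: [439.5, 238.5, 230.8]
ee_rot: [-0.628, 0.778, -0.0, -0.0]
contact_force: [-0.1, -0.1, -0.6]
gripper_width: 85.3
grasp_force: 0.0
```

Request:
servo_tool(
  rotation=[
    [0,0,0],
    [0,0,0],
    [0,0,0],
    [0,0,0],
  ],
  slide=[
    [0,0.367,0],
    [0,0.367,0],
    [0,0.367,0],
    [0,0.367,0],
  ],
  grip=[1,1,1,1],
)

```text
clock: 2.85
position: [438.9, 308.5, 231.2]
ee_rot: [-0.627, 0.779, -0.0, -0.0]
contact_force: [-0.6, 0.0, 0.2]
gripper_width: 85.4
grasp_force: 0.0
```

```bash
python3 - <<'E'
from h import *
s=read_state();print(s['position'],s['ee_rot'],s['joints'],s['clock'])
T=snap('top');S=snap('side')
for n,p,h,th in [('bar',(568,-314),18,15),('bar',(568,-314),18,30),('drum',(439,-316),28,15),('drum',(439,-316),28,22),('dome',(483,424),16,25)]:
  for d,k in((T,'T'),(S,'S')):
    try:
        c,r,W=blob(d,p,h,16 if k=='T' else 18,th,dbg=n+k+'.png'); print(n,k,c.round(1),np.round(r[1],1),round(r[2],1))
    except Exception as e: print(n,k,e)
im=[cv2.imread('pics/'+n+'.png') for n in('barT','drumT','barS','drumS')]
cv2.imwrite('pics/m.png',np.vstack([np.hstack([cv2.resize(i,(400,200)) for i in im[:2]]),np.hstack([cv2.resize(i,(400,200)) for i in im[2:]])]))
E
```

```text
[438.86764961 308.45225184 231.22937437] [-6.27041689e-01  7.78985574e-01 -8.76740577e-05 -4.33973395e-04] [ 9.15099946e-01  2.34721086e-01 -2.08987684e-01 -3.72381453e-05
 -1.12797240e+00 -1.13038067e+00] 2.85
bar T [ 567.6 -312.9] [53.6 27.1] 52.8
bar S [ 577.4 -263.2] [97.5 36.3] 26.9
bar T [ 567.2 -312.5] [49.3 22.9] 52.6
bar S [ 514.1 -331.5] [ 25.5 249.8] 10.3
drum T [ 440.1 -318.5] [10.3 10.6] 88.9
drum S [ 439.4 -307.7] [45.5 33.4] 88.8
drum T [ 440.1 -318.4] [8.4 9.2] 1.4
drum S [ 439.8 -306.7] [37.6 30.4] 88.6
dome T [498.4 463.3] [58.  66.3] 60.1
dome S [483.2 423.4] [31.9 31.4] 53.1
```

View pics/m.png

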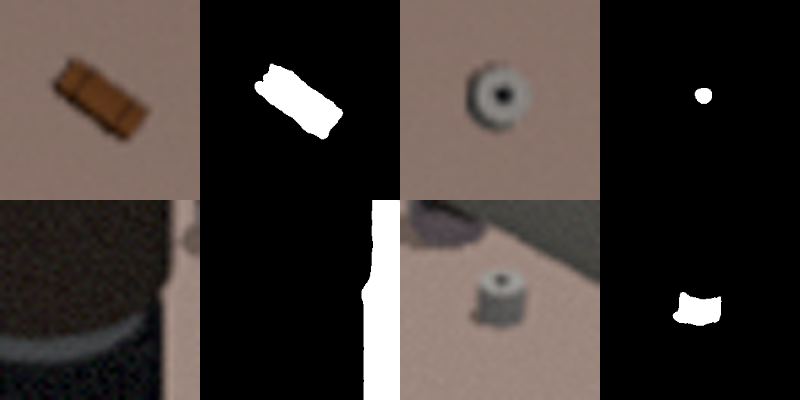

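Request:
servo_tool(
  rotation=[
    [0,0,0],
    [0,0,0],
    [0,0,0],
    [0,0,0],
  ],
  slide=[
    [0,0,-1],
    [0,0,-1],
    [0,0,-1],
    [0,0,-1],
  ],
  grip=[1,1,1,1],
)

```text
clock: 3.45
position: [436.9, 307.3, 28.1]
ee_rot: [-0.627, 0.779, -0.001, -0.004]
contact_force: [0.3, -0.2, 0.5]
gripper_width: 85.3
grasp_force: 0.0
```

Request:
servo_tool(
  rotation=[
    [0,0,0],
    [0,0,0],
    [0,0,0],
    [0,0,0],
    [0,0,0],
    [0,0,0],
    [0,0,0],
    [0,0,0],
  ],
  slide=[
    [0,0,-0.1],
    [0,0,-0.155],
    [0,0,-0.155],
    [0,0,-0.155],
    [0,0,-0.155],
    [0,0,-0.155],
    [0,0,-0.155],
    [0,0,-0.155],
  ],
  grip=[1,1,0.2,0.2,0,0,0,0],
)

```text
clock: 4.45
position: [439.4, 311.1, 2.4]
ee_rot: [-0.628, 0.778, 0.0, 0.002]
contact_force: [-0.3, -0.7, 5.2]
gripper_width: 50.8
grasp_force: 61.6
```

Request:
servo_tool(
  rotation=[
    [0,0,0],
    [0,0,0],
  ],
  slide=[
    [0,0,0],
    [0,0,0],
  ],
  grip=[-1,-1],
)

```text
clock: 4.7
position: [439.4, 311.1, 2.4]
ee_rot: [-0.628, 0.778, 0.0, 0.002]
contact_force: [-0.8, -1.0, 4.3]
gripper_width: 50.6
grasp_force: 61.6
```

Request:
servo_tool(
  rotation=[
    [0,0,0],
    [0,0,0],
    [0,0,0],
    [0,0,0],
  ],
  slide=[
    [0,0,0.1],
    [0,0,0.3],
    [0,0,0.4],
    [0,0,0.4],
  ],
  grip=[-1,-1,-1,-1],
)

```text
clock: 5.2
position: [439.5, 311.5, 82.9]
ee_rot: [-0.628, 0.778, 0.001, 0.003]
contact_force: [-0.2, -0.0, -1.5]
gripper_width: 50.7
grasp_force: 62.7
```

```bash
python3 - <<'E'
from h import *
s=read_state();print(s['position'],s['contact_force'],s['gripper_width'],s['grasp_force'])
S=snap('side');u,v=proj(S,[439,310,90]).astype(int);print(u,v);crop(S,u-45,v-35,u+45,v+45,8,'g1.png')
E
```

```text
[439.53914879 311.5285832   82.88683881] [-0.16290921 -0.02908433 -1.51473531] 50.667665405811505 62.70602585049346
275 283
```

View pics/g1.png

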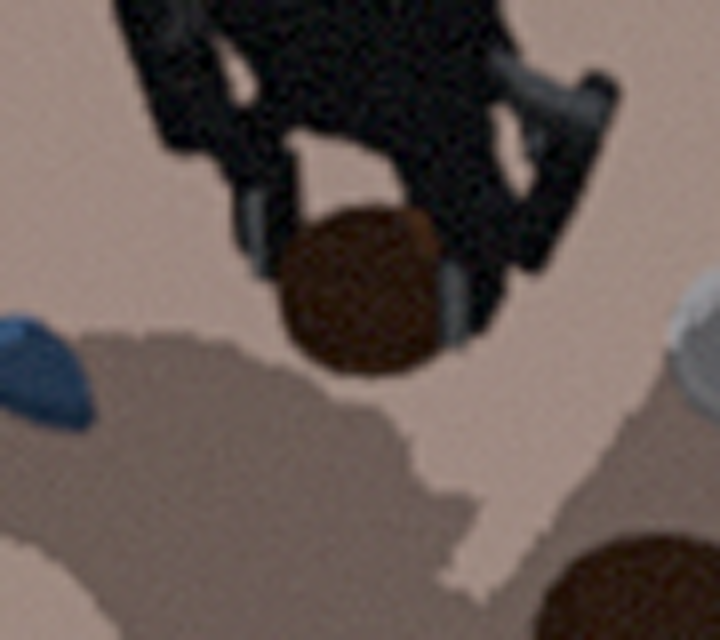

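```bash
python3 - <<'E'
from h import *
S=load('side');C=cloud(S);im=S['image'].astype(int)
# disc px in crop: center (360,285)/8
u0,v0=275-45,283-35
for a,b in [(360,220),(360,250),(360,285),(360,320),(360,350),(300,285),(330,285),(400,285),(420,285),(420,230)]:
    print((a,b),C[v0+b//8,u0+a//8].round(1),im[v0+b//8,u0+a//8])
pts=[];
for b in range(225,355,8):
  for a in range(300,430,8):
    if np.hypot(a-360,b-288)<62: pts.append(C[v0+b//8,u0+a//8])
pts=np.array(pts);c=np.median(pts,0);q=pts[np.linalg.norm(pts-c,axis=1)<35];m=q.mean(0);n=np.linalg.svd(q-m)[2][2];print(m,n*np.sign(n[2]),len(q),np.abs((q-m)@n).mean())
E
```

```text
(360, 220) [445.2 292.6  95.8] [34 19  8]
(360, 250) [442.8 302.8  94.5] [41 22 14]
(360, 285) [440.2 313.9  94.4] [32 18 13]
(360, 320) [437.  327.9  94.9] [41 29 22]
(360, 350) [435.7 333.7  92.1] [38 22 20]
(300, 285) [457.5 317.7  94.8] [38 24 13]
(330, 285) [449.  315.4  94.2] [38 23 16]
(400, 285) [428.9 313.8  97. ] [34 17  8]
(420, 285) [425.  311.3  95. ] [34 20 10]
(420, 230) [429.3 291.4  94.8] [60 36 20]
[440.57083627 317.1745778   95.23848647] [1.07172052e-02 4.91445914e-04 9.99942448e-01] 192 0.9534849910808151
```

Request:
servo_tool(
  rotation=[
    [0,0,0],
    [0,0,0],
    [0,0,0],
    [0,0,0],
    [0,0,0],
  ],
  slide=[
    [0.3,-1,0],
    [0.3,-1,0],
    [0.3,-1,0],
    [0.3,-1,0],
    [0.3,-1,0],
  ],
  grip=[-1,-1,-1,-1,-1],
)

```text
clock: 5.88
position: [498.0, 108.5, 79.1]
ee_rot: [-0.627, 0.779, 0.0, -0.001]
contact_force: [-0.3, -0.1, -0.3]
gripper_width: 50.8
grasp_force: 62.7
```

Request:
servo_tool(
  rotation=[
    [0,0,0],
    [0,0,0],
    [0,0,0],
    [0,0,0],
    [0,0,0],
    [0,0,0],
    [0,0,0],
  ],
  slide=[
    [0.3145,-0.6825,0],
    [0.3145,-0.6825,0],
    [0.3145,-0.6825,0],
    [0.3145,-0.6825,-0.15],
    [0.3145,-0.6825,-0.25],
    [0.3145,-0.6825,-0.28],
    [0.3145,-0.6825,-0.28],
  ],
  grip=[-1,-1,-1,-1,-1,-1,-1],
)

```text
clock: 6.75
position: [561.4, -25.4, 23.9]
ee_rot: [-0.629, 0.778, 0.0, -0.0]
contact_force: [-0.3, 0.2, 0.5]
gripper_width: 50.7
grasp_force: 62.7
```

```bash
python3 - <<'E'
from h import *
s=read_state();print(s['position'],s['contact_force'],s['gripper_width'],s['joints'])
S=snap('side');C=cloud(S)
m=(C[...,2]>27)&(C[...,2]<42)&(np.hypot(C[...,0]-562,C[...,1]+26)<45)&(S['image'].max(2)<75)&(S['image'][...,0].astype(int)>S['image'][...,2]+10)
q=C[m];print(len(q),q.mean(0),q.min(0),q.max(0))
(x,y),r=cv2.minEnclosingCircle(q[:,:2].astype(np.float32));print(x,y,r)
u,v=proj(S,[561,-26,30]).astype(int);crop(S,u-50,v-45,u+50,v+45,6,'g2.png');print(u-50,v-45)
E
```

```text
[561.42422257 -25.42298638  23.91798838] [-0.34976853  0.24397338  0.48999093] 50.68281711199497 [ 2.43121624e-01  5.13702536e-01 -3.88510184e-01  1.57027229e-04
 -6.69539644e-01 -4.54787688e-01]
149 [561.4773498  -20.15967218  35.65104118] [539.22304405 -51.88815284  27.53134048] [585.7630917    1.77114726  40.11982269]
559.2593383789062 -25.282047271728516 27.43627166748047
212 159
```

View pics/g2.png

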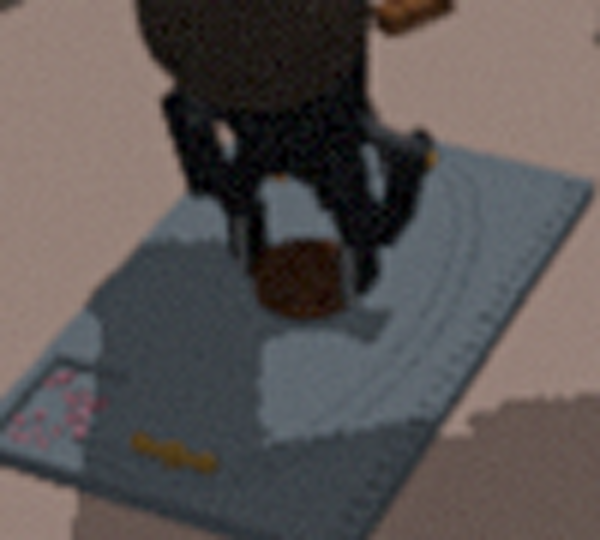

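Request:
servo_tool(
  rotation=[
    [0,0,0],
    [0,0,0],
    [0,0,0],
    [0,0,0],
    [0,0,0],
    [0,0,0],
    [0,0,0],
    [0,0,0],
  ],
  slide=[
    [0,0,-0.03],
    [0,0,-0.046],
    [0,0,-0.046],
    [0,0,-0.046],
    [0,0,-0.046],
    [0,0,-0.046],
    [0,0,-0.046],
    [0,0,-0.046],
  ],
  grip=[-1,-1,-1,0.4,0.6,0.8,0.8,0.8],
)

```text
clock: 7.8
position: [561.5, -26.2, 15.0]
ee_rot: [-0.628, 0.778, 0.0, -0.0]
contact_force: [0.4, 0.1, -1.0]
gripper_width: 76.9
grasp_force: 0.0
```

Request:
servo_tool(
  rotation=[
    [0,0,0],
    [0,0,0],
    [0,0,0],
    [0,0,0],
    [0,0,0],
    [0,0,0],
    [0,0,0],
    [0,0,0],
  ],
  slide=[
    [0,0,0.2],
    [0,0,0.45],
    [0,0.3,0.45],
    [0,0.6,0.45],
    [0,0.9,0.45],
    [0,1,0.45],
    [0,1,0.45],
    [0,1,0.45],
  ],
  grip=[0.8,0.8,0.8,0.8,0.8,0.8,0.8,0.8],
)

```text
clock: 8.8
position: [561.2, 172.6, 104.8]
ee_rot: [-0.628, 0.779, 0.0, -0.001]
contact_force: [-1.0, -0.4, 0.1]
gripper_width: 76.9
grasp_force: 0.0
```

```bash
cat >> h.py <<'E'
def side(n,cx,cy,w,h,s):
    S=snap('side');u,v=proj(S,[cx,cy,20]).astype(int);crop(S,u-w,v-h,u+w,v+h,s,n);print('origin',u-w,v-h,s);return S
E
python3 - <<'E'
from h import *
T=snap('top');S=snap('side')
def dk(d,lo,hi,z,c):
    u,v=proj(d,[c[0],c[1],z]).round().astype(int);s=8;w=18
    im=cv2.resize(d['image'][v-w:v+w+1,u-w:u+w+1],None,fx=s,fy=s,interpolation=cv2.INTER_CUBIC).astype(int)
    m=((im[...,0]-im[...,2])>-3).astype(np.uint8)   # brown vs bluish board
    n,l,st,ce=cv2.connectedComponentsWithStats(m);i=1+np.argmax(st[1:,4]);
    cn=cv2.convexHull(max(cv2.findContours((l==i).astype(np.uint8),0,1)[0],key=len))[:,0]
    W=np.array([ray(d,(a+.5)/s-.5+u-w,(b+.5)/s-.5+v-w,z)[:2] for a,b in cn]).astype(np.float32);M=cv2.moments(W)
    print(M['m10']/M['m00'],M['m01']/M['m00'],cv2.minAreaRect(W))
dk(T,0,0,21,(561,-26));dk(S,0,0,21,(561,-26))
crop(T,240,145,360,235,6.5,'g3.png')
E
```

```text
559.2754782628307 -25.11532339849659 ((559.3395385742188, -25.09387969970703), (55.0836181640625, 56.921451568603516), 67.14402770996094)
595.8176667967532 -88.84985433294935 ((586.3900756835938, -84.7798080444336), (106.89891052246094, 64.76778411865234), 10.80948543548584)
```

View pics/g3.png

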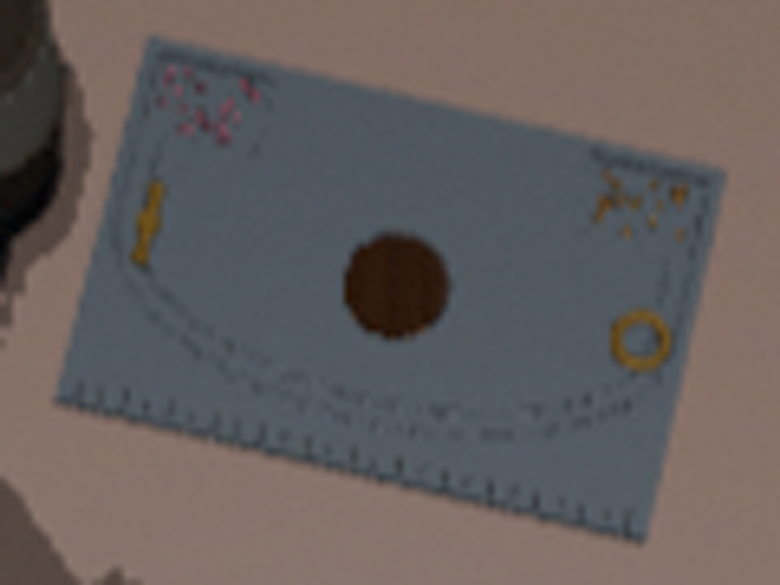

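Request:
servo_tool(
  rotation=[
    [0,0,0],
    [0,0,0],
    [0,0,0],
    [0,0,0],
    [0,0,0],
  ],
  slide=[
    [-0.387,1,0],
    [-0.387,1,0],
    [-0.387,1,0],
    [-0.387,1,0],
    [-0.387,1,0],
  ],
  grip=[0.2,0.2,0.2,0.2,0.2],
)

```text
clock: 9.52
position: [483.8, 374.6, 105.0]
ee_rot: [-0.629, 0.778, 0.0, 0.0]
contact_force: [0.3, -0.6, -0.5]
gripper_width: 51.1
grasp_force: 0.0
```

Request:
servo_tool(
  rotation=[
    [0,0,0],
    [0,0,0],
    [0,0,0],
    [0,0,0],
    [0,0,0],
    [0,0,0],
  ],
  slide=[
    [0,0.2475,0],
    [0,0.2475,-0.15],
    [0,0.2475,-0.35],
    [0,0.2475,-0.47],
    [0,0.2475,-0.51],
    [0,0.2475,-0.51],
  ],
  grip=[0.2,0.2,0.2,0.2,0.2,0.2],
)

```text
clock: 10.28
position: [484.8, 422.3, 3.2]
ee_rot: [-0.627, 0.779, -0.0, -0.0]
contact_force: [0.3, 0.3, 0.2]
gripper_width: 51.1
grasp_force: 0.0
```

Request:
servo_tool(
  rotation=[
    [0,0,0],
    [0,0,0],
    [0,0,0],
    [0,0,0],
    [0,0,0],
  ],
  slide=[
    [0,0,0],
    [0,0,0],
    [0,0,0],
    [0,0,0],
    [0,0,0],
  ],
  grip=[-0.2,-0.4,-1,-1,-1],
)

```text
clock: 10.9
position: [484.9, 423.9, 5.1]
ee_rot: [-0.628, 0.778, -0.0, 0.001]
contact_force: [0.1, -1.0, 6.1]
gripper_width: 26.0
grasp_force: 58.6
```

Request:
servo_tool(
  rotation=[
    [0,0,0],
    [0,0,0],
    [0,0,0],
    [0,0,0],
  ],
  slide=[
    [0,0,0.1],
    [0,0,0.3],
    [0,0,0.4],
    [0,0,0.4],
  ],
  grip=[-1,-1,-1,-1],
)

```text
clock: 11.4
position: [484.7, 424.5, 85.2]
ee_rot: [-0.628, 0.778, 0.001, 0.002]
contact_force: [0.4, 1.1, -1.6]
gripper_width: 25.9
grasp_force: 59.0
```

```bash
python3 - <<'E'
from h import *
s=read_state();print(s['position'],s['contact_force'],s['gripper_width'],s['grasp_force'])
S=snap('side');u,v=proj(S,[484,423,90]).astype(int);print(u,v);crop(S,u-40,v-35,u+40,v+35,8,'g4.png')
E
```

```text
[484.67061121 424.45019539  85.18818301] [ 0.41917517  1.07645493 -1.56253693] 25.886960995043204 59.04626979259774
241 322
```

View pics/g4.png

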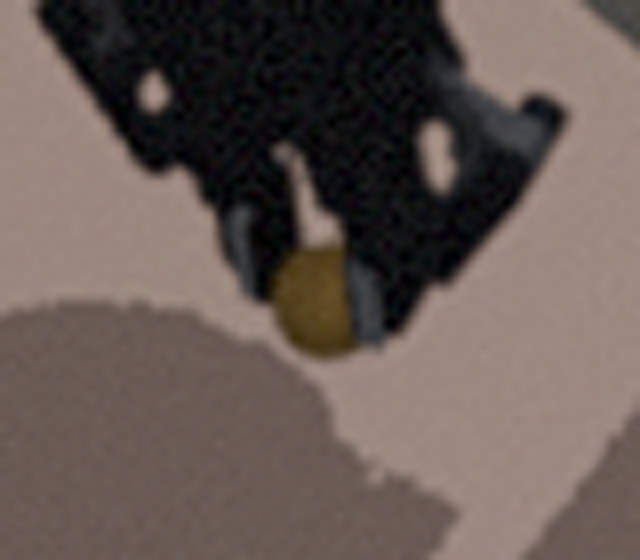

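Request:
servo_tool(
  rotation=[
    [0,0,0],
    [0,0,0],
    [0,0,0],
    [0,0,0],
    [0,0,0],
  ],
  slide=[
    [0.2,-1,0.1],
    [0.2,-1,0.1],
    [0.2,-1,0.1],
    [0.2,-1,0.1],
    [0.2,-1,0.1],
  ],
  grip=[-1,-1,-1,-1,-1],
)

```text
clock: 12.08
position: [523.9, 222.2, 102.2]
ee_rot: [-0.627, 0.779, 0.0, -0.001]
contact_force: [0.6, 1.2, -1.0]
gripper_width: 26.3
grasp_force: 59.1
```

Request:
servo_tool(
  rotation=[
    [0,0,0],
    [0,0,0],
    [0,0,0],
    [0,0,0],
    [0,0,0],
  ],
  slide=[
    [0.187,-1,0],
    [0.187,-1,0],
    [0.187,-1,0],
    [0.187,-1,0],
    [0.187,-1,0],
  ],
  grip=[-1,-1,-1,-1,-1],
)

```text
clock: 12.7
position: [561.7, 23.7, 102.4]
ee_rot: [-0.628, 0.778, 0.0, -0.0]
contact_force: [-0.7, 0.9, -0.6]
gripper_width: 26.0
grasp_force: 59.1
```

Request:
servo_tool(
  rotation=[
    [0,0,0],
    [0,0,0],
    [0,0,0],
    [0,0,0],
    [0,0,0],
    [0,0,0],
    [0,0,0],
    [0,0,0],
  ],
  slide=[
    [0,-0.2475,0],
    [0,-0.2475,-0.15],
    [0,-0.2475,-0.29],
    [0,-0.2475,-0.29],
    [0,-0.2475,-0.29],
    [0,-0.2475,-0.29],
    [0,-0.2475,-0.29],
    [0,-0.2475,-0.29],
  ],
  grip=[-1,-1,-1,-1,-1,-1,-1,-1],
)

```text
clock: 13.7
position: [561.7, -26.1, 45.7]
ee_rot: [-0.628, 0.778, -0.0, 0.0]
contact_force: [0.2, 0.0, -0.3]
gripper_width: 26.0
grasp_force: 59.1
```

```bash
python3 - <<'E'
from h import *
s=read_state();print(s['position'],s['contact_force'])
S=side('g5.png',561,-26,40,35,9)
E
```

```text
[561.7406723  -26.12578168  45.67912085] [ 0.23934355  0.04393975 -0.33008476]
origin 222 172 9
```

View pics/g5.png

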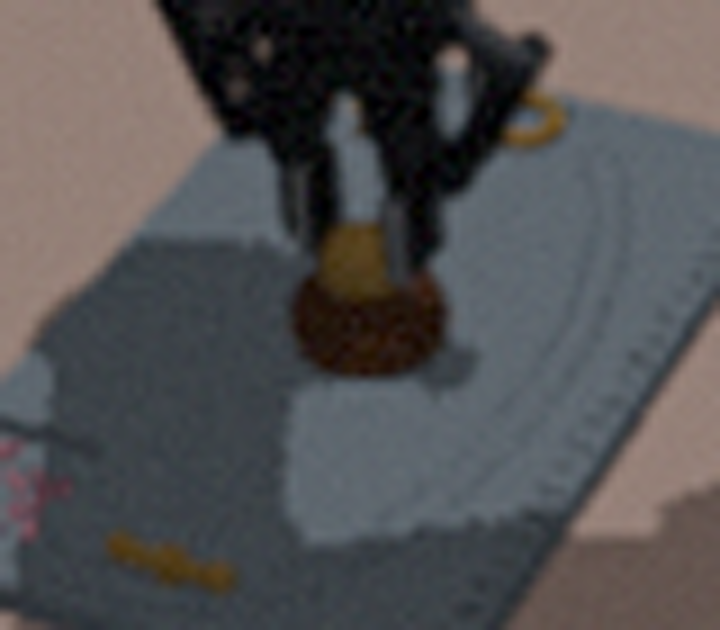

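Request:
servo_tool(
  rotation=[
    [0,0,0],
    [0,0,0],
    [0,0,0],
    [0,0,0],
    [0,0,0],
    [0,0,0],
    [0,0,0],
    [0,0,0],
  ],
  slide=[
    [0,0,-0.03],
    [0,0,-0.06],
    [0,0,-0.06],
    [0,0,-0.06],
    [0,0,-0.06],
    [0,0,-0.06],
    [0,0,-0.06],
    [0,0,-0.06],
  ],
  grip=[-1,-1,-1,-1,-0.2,0,0.1,0.1],
)

```text
clock: 14.75
position: [561.5, -26.2, 33.0]
ee_rot: [-0.628, 0.778, 0.0, -0.0]
contact_force: [-0.6, -0.7, 0.1]
gripper_width: 47.0
grasp_force: 0.0
```

Request:
servo_tool(
  rotation=[
    [0,0,0],
    [0,0,0],
    [0,0,0],
    [0,0,0],
    [0,0,0],
    [0,0,0],
    [0,0,0],
    [0,0,0],
  ],
  slide=[
    [0,0,0.1],
    [0,0,0.35],
    [0,-0.2,0.45],
    [0,-0.4,0.45],
    [0,-0.7,0.45],
    [0,-1,0.45],
    [0,-1,0.45],
    [0,-1,0.45],
  ],
  grip=[0.1,0.1,0.1,0.1,0.1,0.1,0.1,0.1],
)

```text
clock: 15.75
position: [561.1, -226.4, 122.8]
ee_rot: [-0.628, 0.779, 0.0, -0.0]
contact_force: [0.5, 0.4, -0.3]
gripper_width: 46.9
grasp_force: 0.0
```

```bash
python3 - <<'E'
from h import *
T=snap('top');S=snap('side')
a=T['image'][170:210,280:320,::-1];b=S['image'][175:235,232:292,::-1]
cv2.imwrite('pics/g6.png',np.hstack([cv2.resize(a,(400,400),interpolation=2),cv2.resize(b,(400,400),interpolation=2)]))
E
```

```text
(no output)
```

View pics/g6.png

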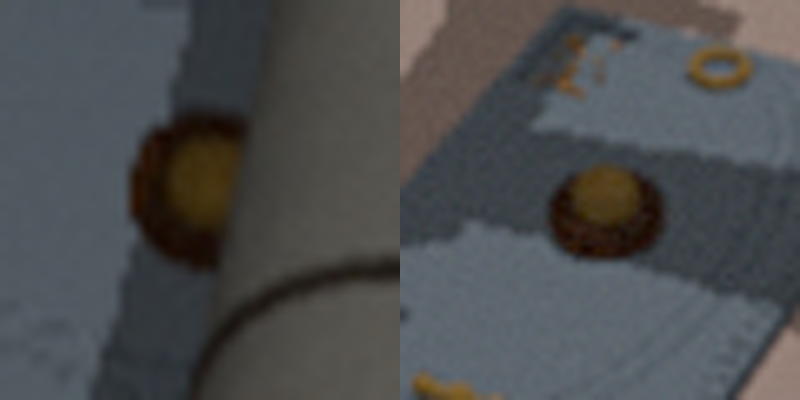

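The dome sits on the disc, at about (195,185) in the left crop and (605,195) in the right. Next is the bar bead.

Request:
servo_tool(
  rotation=[
    [0,0,-0.0683],
    [0,0,-0.0683],
    [0,0,-0.0683],
    [0,0,-0.0683],
    [0,0,-0.0683],
  ],
  slide=[
    [0.0405,-0.438,0],
    [0.0405,-0.438,0],
    [0.0405,-0.438,-0.2],
    [0.0405,-0.438,-0.4],
    [0.0405,-0.438,-0.4],
  ],
  grip=[0.1,0.1,0.1,0.1,0.1],
)

```text
clock: 16.48
position: [567.5, -311.7, 39.9]
ee_rot: [-0.449, 0.894, 0.003, -0.003]
contact_force: [0.4, 1.0, 0.4]
gripper_width: 47.0
grasp_force: 0.0
```

```bash
python3 - <<'E'
from h import *
s=read_state();print(s['position'],s['ee_rot'])
S=snap('side');C=cloud(S);im=S['image'].astype(int)
m=(im[...,0]-im[...,2]>40)&(np.hypot(C[...,0]-569,C[...,1]+314)<45)&(C[...,2]<30)&(C[...,2]>8)
q=C[m];print(len(q),q.mean(0).round(1),q.min(0).round(1),q.max(0).round(1))
if len(q)>5:
    t=q[q[:,2]>14][:,:2]; print(len(t),cv2.minAreaRect(t.astype(np.float32)))
E
```

```text
[ 567.53895924 -311.6629074    39.89611422] [-0.44859367  0.89372717  0.00279902 -0.0027624 ]
26 [ 566.1 -309.8   17.9] [ 551.  -328.2   10.8] [ 585.  -291.    22.4]
23 ((567.1466064453125, -311.3299255371094), (44.754180908203125, 13.026948928833008), 48.88706588745117)
```

Request:
servo_tool(
  rotation=[
    [0,0,0],
    [0,0,0],
    [0,0,0],
    [0,0,0],
    [0,0,0],
    [0,0,0],
    [0,0,0],
    [0,0,0],
  ],
  slide=[
    [0,0,-0.1],
    [0,0,-0.18],
    [0,0,-0.18],
    [0,0,-0.18],
    [0,0,-0.18],
    [0,0,-0.18],
    [0,0,-0.18],
    [0,0,-0.18],
  ],
  grip=[0.1,0.1,0.1,-0.2,-0.5,-1,-1,-1],
)

```text
clock: 17.52
position: [570.3, -314.1, 8.4]
ee_rot: [-0.448, 0.894, -0.001, 0.001]
contact_force: [-0.0, 1.5, 5.5]
gripper_width: 18.2
grasp_force: 62.0
```

Request:
servo_tool(
  rotation=[
    [0,0,0],
    [0,0,0],
    [0,0,0],
    [0,0,0],
  ],
  slide=[
    [0,0,0.1],
    [0,0,0.3],
    [0,0,0.4],
    [0,0,0.4],
  ],
  grip=[-1,-1,-1,-1],
)

```text
clock: 18.02
position: [570.4, -314.1, 88.6]
ee_rot: [-0.448, 0.894, -0.001, 0.001]
contact_force: [0.2, 0.8, -0.3]
gripper_width: 17.9
grasp_force: 61.3
```

```bash
python3 - <<'E'
from h import *
s=read_state();print(s['position'],s['contact_force'],s['gripper_width'])
for k in('side','top'):
    S=snap(k);C=cloud(S);im=S['image'].astype(int)
    m=(im[...,0]-im[...,2]>35)&(np.hypot(C[...,0]-569,C[...,1]+314)<45)&(C[...,2]<115)&(C[...,2]>65)
    q=C[m];print(k,len(q),q.min(0).round(1),q.max(0).round(1)) if m.any() else print(k,0)
    if len(q)>5: print(cv2.minAreaRect(q[:,:2].astype(np.float32)))
E
```

```text
[ 570.427064   -314.05458716   88.62150308] [ 0.21348405  0.80498707 -0.28951557] 17.937752600643392
side 20 [ 547.3 -331.2   88.4] [ 582.6 -288.6  102.4]
((567.0921630859375, -313.4868469238281), (51.399131774902344, 16.78633689880371), 56.2239990234375)
top 23 [ 545.  -336.9   87.6] [ 579.7 -290.8  107.3]
((567.2007446289062, -314.6422424316406), (45.55896759033203, 20.313648223876953), 48.59299087524414)
```

Request:
servo_tool(
  rotation=[
    [0,0,0.0683],
    [0,0,0.0683],
    [0,0,0.0683],
    [0,0,0.0683],
    [0,0,0.0683],
  ],
  slide=[
    [0,1,0],
    [0,1,0],
    [0,1,0],
    [0,1,0],
    [0,1,0],
  ],
  grip=[-1,-1,-1,-1,-1],
)

```text
clock: 18.75
position: [569.0, -113.1, 85.9]
ee_rot: [-0.629, 0.778, 0.001, -0.001]
contact_force: [-0.3, 0.2, -1.0]
gripper_width: 18.1
grasp_force: 61.3
```

Request:
servo_tool(
  rotation=[
    [0,0,0],
    [0,0,0],
    [0,0,0],
    [0,0,0],
    [0,0,0],
    [0,0,0],
    [0,0,0],
    [0,0,0],
  ],
  slide=[
    [0.029,0.754,0],
    [0.029,0.754,0],
    [0.029,0.754,0],
    [0.029,0.754,-0.1],
    [0.029,0.754,-0.25],
    [0.029,0.754,-0.27],
    [0.029,0.754,-0.27],
    [0.029,0.754,-0.27],
  ],
  grip=[-1,-1,-1,-1,-1,-1,-1,-1],
)

```text
clock: 19.75
position: [576.3, 36.6, 34.1]
ee_rot: [-0.628, 0.778, -0.0, 0.001]
contact_force: [0.1, -0.6, -0.1]
gripper_width: 17.9
grasp_force: 61.3
```

```bash
python3 - <<'E'
from h import *
s=read_state();print(s['position'],s['contact_force'],s['gripper_width'])
for k in('side','top'):
    S=snap(k);C=cloud(S);im=S['image'].astype(int)
    m=(im[...,0]-im[...,2]>25)&(np.hypot(C[...,0]-575,C[...,1]-37)<40)&(C[...,2]<62)&(C[...,2]>28)
    q=C[m];print(k,len(q),q.min(0).round(1),q.max(0).round(1)) if m.any() else print(k,0)
    if len(q)>5: print(cv2.minAreaRect(q[:,:2].astype(np.float32)))
E
```

```text
[576.30086914  36.63199672  34.13739634] [ 0.0957177  -0.64515754 -0.08900876] 17.892338214528404
side 59 [567.2  23.5  31.5] [588.   61.5  47.9]
((575.15234375, 43.12993621826172), (35.64117431640625, 20.60299301147461), 77.8432388305664)
top 16 [560.4  13.7  31.1] [574.1  60.1  49. ]
((566.5963745117188, 36.69261169433594), (13.391427993774414, 46.404319763183594), 1.9512505531311035)
```

Request:
servo_tool(
  rotation=[
    [0,0,0],
    [0,0,0],
    [0,0,0],
    [0,0,0],
    [0,0,0],
    [0,0,0],
    [0,0,0],
    [0,0,0],
  ],
  slide=[
    [0,0,-0.03],
    [0,0,-0.056],
    [0,0,-0.056],
    [0,0,-0.056],
    [0,0,-0.056],
    [0,0,-0.056],
    [0,0,-0.056],
    [0,0,-0.056],
  ],
  grip=[-1,-1,-1,-1,-0.4,-0.2,0,0],
)

```text
clock: 20.85
position: [575.3, 37.0, 21.7]
ee_rot: [-0.628, 0.778, 0.0, -0.0]
contact_force: [-0.3, -0.4, -0.3]
gripper_width: 42.8
grasp_force: 0.0
```

Request:
servo_tool(
  rotation=[
    [0,0,0],
    [0,0,0],
    [0,0,0],
    [0,0,0],
    [0,0,0],
    [0,0,0],
    [0,0,0],
    [0,0,0],
  ],
  slide=[
    [0,0,0.1],
    [0,0,0.35],
    [0,-0.2,0.45],
    [0,-0.4,0.45],
    [0,-0.7,0.45],
    [0,-1,0.45],
    [0,-1,0.45],
    [0,-1,0.45],
  ],
  grip=[0,0,0,0.1,0.2,0.2,0.2,0.2],
)

```text
clock: 21.85
position: [575.1, -163.2, 111.7]
ee_rot: [-0.628, 0.779, 0.0, -0.0]
contact_force: [-0.9, 0.1, -0.3]
gripper_width: 50.8
grasp_force: 0.0
```

```bash
cat >> h.py <<'E'
def look(pic=None):
    for k in('side','top'):
        S=snap(k);C=cloud(S);im=S['image'].astype(int)
        for n,c,z0,z1,f in [('bar',(575,37),28,36,lambda i:i[...,0]-i[...,2]>20),('dome',(561,-26),34,48,lambda i:i[...,0]-i[...,2]>20),('disc',(561,-26),25,32,lambda i:i[...,0]-i[...,2]>5),('drum',(548,-90),36,50,lambda i:i[...,0]>=0),('drop',(504,-14),24,34,lambda i:i[...,2]-i[...,0]>15)]:
            m=f(im)&(np.hypot(C[...,0]-c[0],C[...,1]-c[1])<40)&(C[...,2]<z1)&(C[...,2]>z0);q=C[m]
            if len(q)>5: r=cv2.minAreaRect(q[:,:2].astype(np.float32));print(k,n,len(q),q.mean(0).round(1),'rect',np.round(r[0],1),np.round(r[1],1),round(r[2],1))
E
python3 - <<'E'
from h import *
look();print(read_state()['position'])
T,S=load('top'),load('side')
for d,w in((T,12),(S,17)):
  for th in(8,14):
    try:
        c,r,W=blob(d,(440,-318),28,w,th);print(c,r)
    except Exception as e:print(e)
  C=cloud(d);m=(C[...,2]>24)&(C[...,2]<33)&(np.hypot(C[...,0]-440,C[...,1]+318)<30);print(m.sum(),C[m].mean(0),C[m].min(0),C[m].max(0))
E
```

```text
side bar 82 [572.5  37.8  32.5] rect [572.8  35.2] [51.6 19.2] 76.4
side dome 53 [558.3 -20.9  41. ] rect [559.6 -21.9] [28.  17.8] 6.6
side disc 91 [558.1 -15.7  28.8] rect [561.  -22.9] [49.6 51.3] 28.7
top bar 25 [574.8  47.7  31.8] rect [574.9  47.2] [26.1 16.9] 74.8
[ 575.44152589 -162.05752423  111.88660997]
[ 438.59590445 -313.56281778] ((438.65521240234375, -312.270263671875), (35.312408447265625, 36.41582107543945), 56.210079193115234)
[ 440.18341722 -318.49155993] ((439.96502685546875, -318.6800231933594), (10.432796478271484, 11.150839805603027), 19.75408935546875)
53 [ 438.02749323 -313.78320734   28.90370951] [ 424.69720284 -330.33485478   24.05175618] [ 452.33686217 -299.86009728   32.81938405]
[ 439.38727381 -314.51703224] ((438.8507995605469, -316.74212646484375), (70.5548095703125, 36.907997131347656), 89.17698669433594)
[ 439.26835201 -307.85893965] ((439.64892578125, -306.8901672363281), (34.668338775634766, 45.40727233886719), 5.1170430183410645)
42 [ 438.30170601 -315.54974981   28.7048275 ] [ 422.8247329  -334.03974323   24.78978293] [ 452.49948938 -300.76107104   32.26442263]
```

Request:
servo_tool(
  rotation=[
    [0,0,0],
    [0,0,0],
    [0,0,0],
    [0,0,0],
    [0,0,0],
    [0,0,0],
    [0,0,0],
    [0,0,0],
  ],
  slide=[
    [-0.68,-0.761,0],
    [-0.68,-0.761,0],
    [-0.68,-0.761,0],
    [-0.68,-0.761,0],
    [-0.68,-0.761,-0.2],
    [-0.68,-0.761,-0.4],
    [-0.68,-0.761,-0.51],
    [-0.68,-0.761,-0.51],
  ],
  grip=[0.2,0.2,0.2,0.2,0.2,0.2,0.2,0.2],
)

```text
clock: 22.95
position: [439.2, -313.7, 8.4]
ee_rot: [-0.629, 0.777, 0.002, -0.001]
contact_force: [0.3, -0.8, -0.2]
gripper_width: 51.0
grasp_force: 0.0
```

Request:
servo_tool(
  rotation=[
    [0,0,0],
    [0,0,0],
    [0,0,0],
    [0,0,0],
    [0,0,0],
  ],
  slide=[
    [0,0,0],
    [0,0,0],
    [0,0,0],
    [0,0,0],
    [0,0,0],
  ],
  grip=[0,-0.2,-1,-1,-1],
)

```text
clock: 23.58
position: [440.5, -315.4, 11.5]
ee_rot: [-0.628, 0.778, -0.001, 0.001]
contact_force: [-0.2, 2.4, 5.8]
gripper_width: 28.6
grasp_force: 58.9
```

Request:
servo_tool(
  rotation=[
    [0,0,0],
    [0,0,0],
    [0,0,0],
    [0,0,0],
  ],
  slide=[
    [0,0,0.1],
    [0,0,0.3],
    [0,0,0.4],
    [0,0,0.4],
  ],
  grip=[-1,-1,-1,-1],
)

```text
clock: 24.08
position: [440.4, -315.6, 91.8]
ee_rot: [-0.628, 0.778, -0.002, 0.001]
contact_force: [0.5, -0.3, -1.1]
gripper_width: 28.5
grasp_force: 59.2
```

```bash
python3 - <<'E'
from h import *
s=read_state();print(s['position'],s['contact_force'],s['gripper_width'])
look()
T=load('top');p=cloud(T)[...,:];i=T['image'].astype(int)
for n,c in(('disc',(0,0)),):
    u,v=proj(T,[559,-25,28]).round().astype(int);s=8;w=14
    im=cv2.resize(T['image'][v-w:v+w+1,u-w:u+w+1],None,fx=s,fy=s,interpolation=cv2.INTER_CUBIC).astype(int)
    for nm,th,z in(('disc',2,21),('dome',45,36)):
        m=((im[...,0]-im[...,2])>th)&((im[...,0]>75) if nm=='dome' else True);n,l,st,ce=cv2.connectedComponentsWithStats(m.astype(np.uint8));k=1+np.argmax(st[1:,4]);c=ce[k];print(nm,st[k]/8,ray(T,(c[0]+.5)/s-.5+u-w,(c[1]+.5)/s-.5+v-w,z))
E
```

```text
[ 440.43528503 -315.61261131   91.83795474] [ 0.53716955 -0.34474984 -1.12735359] 28.473222991322192
side bar 86 [572.   35.5  32.4] rect [571.9  29.4] [63.2 20.5] 79.9
side dome 60 [558.3 -21.2  41. ] rect [562.9 -22.5] [35.5 20.1] 6.9
side disc 93 [558.1 -16.8  29. ] rect [559.7 -23. ] [51.3 59.4] 16.0
top bar 49 [572.7  36.9  32. ] rect [572.5  37.4] [48.6 16.9] 76.2
top dome 69 [558.6 -24.6  40.8] rect [556.3 -19.1] [39.5 39.9] 83.5
top disc 85 [556.4 -26.5  28.5] rect [558.5 -24.9] [50.5 50. ] 87.8
disc [   5.75     6.875   16.625   16.375 1667.   ] [559.12491359 -25.18443076  21.        ]
dome [ 10.375  10.5     7.5     7.375 359.5  ] [558.82981505 -25.08228099  36.        ]
```

Request:
servo_tool(
  rotation=[
    [0,0,0],
    [0,0,0],
    [0,0,0],
    [0,0,0],
    [0,0,0],
  ],
  slide=[
    [0.5,1,0],
    [0.5,1,0],
    [0.5,1,0],
    [0.5,1,0],
    [0.5,1,0],
  ],
  grip=[-1,-1,-1,-1,-1],
)

```text
clock: 24.8
position: [539.7, -113.0, 88.3]
ee_rot: [-0.629, 0.777, 0.001, -0.001]
contact_force: [0.4, -0.2, 0.2]
gripper_width: 28.9
grasp_force: 59.3
```

Request:
servo_tool(
  rotation=[
    [0,0,0],
    [0,0,0],
    [0,0,0],
    [0,0,0],
    [0,0,0],
    [0,0,0],
  ],
  slide=[
    [0.043,0.126,0],
    [0.043,0.126,-0.1],
    [0.043,0.126,-0.24],
    [0.043,0.126,-0.27],
    [0.043,0.126,-0.27],
    [0.043,0.126,-0.27],
  ],
  grip=[-1,-1,-1,-1,-1,-1],
)

```text
clock: 25.55
position: [548.6, -90.3, 36.7]
ee_rot: [-0.628, 0.778, -0.0, 0.001]
contact_force: [-0.6, -0.0, 0.1]
gripper_width: 28.8
grasp_force: 59.3
```

Request:
servo_tool(
  rotation=[
    [0,0,0],
    [0,0,0],
    [0,0,0],
    [0,0,0],
    [0,0,0],
    [0,0,0],
    [0,0,0],
    [0,0,0],
  ],
  slide=[
    [0,0,-0.03],
    [0,0,-0.05],
    [0,0,-0.05],
    [0,0,-0.05],
    [0,0,-0.05],
    [0,0,-0.05],
    [0,0,-0.05],
    [0,0,-0.05],
  ],
  grip=[-1,-1,-1,-1,-0.2,0,0.2,0.2],
)

```text
clock: 26.55
position: [548.0, -90.0, 25.9]
ee_rot: [-0.628, 0.778, -0.0, 0.0]
contact_force: [0.1, 0.4, -0.2]
gripper_width: 51.4
grasp_force: 0.0
```

Request:
servo_tool(
  rotation=[
    [0,0,0],
    [0,0,0],
    [0,0,0],
    [0,0,0],
    [0,0,0],
    [0,0,0],
    [0,0,0],
    [0,0,0],
  ],
  slide=[
    [0,0,0.1],
    [0,0,0.35],
    [0,0.2,0.45],
    [0,0.4,0.45],
    [0,0.7,0.45],
    [0,1,0.45],
    [0,1,0.45],
    [0,1,0.45],
  ],
  grip=[0.2,0.2,0.2,0.1,0.1,0.1,0.1,0.1],
)

```text
clock: 27.55
position: [547.6, 110.1, 115.7]
ee_rot: [-0.628, 0.778, 0.0, -0.0]
contact_force: [-0.3, -0.1, -2.1]
gripper_width: 46.7
grasp_force: 0.0
```

```bash
python3 - <<'E'
from h import *
T=snap('top');S=snap('side')
for d,k,w in((T,'T',12),(S,'S',18)):
    u,v=proj(d,[549.5,299,7]).round().astype(int);s=8
    im=cv2.resize(d['image'][v-w:v+w+1,u-w:u+w+1],None,fx=s,fy=s,interpolation=cv2.INTER_CUBIC).astype(int)
    for th in(0,15,30):
        m=((im[...,2]-im[...,0])>th).astype(np.uint8);n,l,st,ce=cv2.connectedComponentsWithStats(m)
        if n<2: continue
        i=1+np.argmax(st[1:,4]);yy,xx=np.nonzero(l==i)
        P=np.array([ray(d,(a+.5)/s-.5+u-w,(b+.5)/s-.5+v-w,10 if k=='T' else 9)[:2] for a,b in zip(xx[::5],yy[::5])])
        c=P.mean(0);ev,V=np.linalg.eigh(np.cov((P-c).T));ax=V[:,1]*np.sign(-V[0,1]);t=(P-c)@ax;q=(P-c)@V[:,0]
        print(k,th,c.round(1),'ax ang',np.degrees(np.arctan2(ax[1],ax[0])).round(1),'ext',t.min().round(1),t.max().round(1),np.ptp(q).round(1),'mid',(c+ax*(t.min()+t.max())/2).round(1))
E
```

```text
S 0 [549.9 299. ] ax ang 140.8 ext -25.2 27.9 30.6 mid [548.8 299.9]
S 15 [550.1 298.9] ax ang 141.4 ext -23.6 26.5 28.1 mid [549.  299.8]
S 30 [550.6 298.1] ax ang 143.0 ext -21.4 25.4 25.4 mid [549.  299.3]
```

```bash
python3 - <<'E'
from h import *
d=load('top');d['image']=cv2.imread('pics/top0.png')[:,:,::-1]
w=12;u,v=proj(d,[547.5,300,7]).round().astype(int);s=8
im=cv2.resize(d['image'][v-w:v+w+1,u-w:u+w+1],None,fx=s,fy=s,interpolation=cv2.INTER_CUBIC).astype(int)
for th in(-15,0,15,30):
        m=((im[...,2]-im[...,0])>th).astype(np.uint8);n,l,st,ce=cv2.connectedComponentsWithStats(m)
        i=1+np.argmax(st[1:,4]);yy,xx=np.nonzero(l==i)
        P=np.array([ray(d,(a+.5)/s-.5+u-w,(b+.5)/s-.5+v-w,9)[:2] for a,b in zip(xx[::3],yy[::3])])
        c=P.mean(0);ev,V=np.linalg.eigh(np.cov((P-c).T));ax=V[:,1]*np.sign(-V[0,1]);t=(P-c)@ax;q=(P-c)@V[:,0]
        print(th,c.round(1),'ang',np.degrees(np.arctan2(ax[1],ax[0])).round(1),'ext',t.min().round(1),t.max().round(1),np.ptp(q).round(1),'mid',(c+ax*(t.min()+t.max())/2).round(1))
E
```

```text
-15 [548.5 300.4] ang 153.8 ext -22.6 25.9 30.9 mid [547.  301.1]
0 [548.5 300.4] ang 153.1 ext -21.4 24.8 28.8 mid [547.  301.2]
15 [548.6 300.6] ang 153.0 ext -20.1 23.8 26.9 mid [546.9 301.4]
30 [548.6 300.6] ang 152.7 ext -19.5 22.9 24.9 mid [547.1 301.4]
```

Request:
servo_tool(
  rotation=[
    [0,0,0.2083],
    [0,0,0.2083],
    [0,0,0.2083],
    [0,0,0.2083],
    [0,0,0.2083],
    [0,0,0.2083],
    [0,0,0.2083],
    [0,0,0.2083],
  ],
  slide=[
    [0.0105,0.9485,0],
    [0.0105,0.9485,0],
    [0.0105,0.9485,0],
    [0.0105,0.9485,0],
    [0.0105,0.9485,0],
    [0.0105,0.9485,0],
    [0.0105,0.9485,0],
    [0.0105,0.9485,-0.1],
  ],
  grip=[0.1,0.1,0.1,0.1,0.1,0.1,0.1,0.1],
)

```text
clock: 28.65
position: [551.7, 298.9, 97.4]
ee_rot: [0.972, -0.236, 0.001, -0.002]
contact_force: [0.6, -0.1, -0.6]
gripper_width: 47.0
grasp_force: 0.0
```

Request:
servo_tool(
  rotation=[
    [0,0,0],
    [0,0,0],
    [0,0,0],
    [0,0,0],
    [0,0,0],
  ],
  slide=[
    [0,0,-0.2],
    [0,0,-0.4],
    [0,0,-0.46],
    [0,0,-0.46],
    [0,0,-0.46],
  ],
  grip=[0.1,0.1,0.1,0.1,0.1],
)

```text
clock: 29.28
position: [551.3, 300.3, 5.7]
ee_rot: [0.972, -0.235, 0.001, -0.001]
contact_force: [0.1, -0.0, -0.3]
gripper_width: 47.3
grasp_force: 0.0
```

Request:
servo_tool(
  rotation=[
    [0,0,0],
    [0,0,0],
    [0,0,0],
    [0,0,0],
    [0,0,0],
  ],
  slide=[
    [0,0,0],
    [0,0,0],
    [0,0,0],
    [0,0,0],
    [0,0,0],
  ],
  grip=[0,-0.3,-1,-1,-1],
)

```text
clock: 29.9
position: [550.5, 300.2, 5.1]
ee_rot: [0.972, -0.235, 0.001, -0.001]
contact_force: [-1.2, -0.5, 6.1]
gripper_width: 24.1
grasp_force: 60.7
```

Request:
servo_tool(
  rotation=[
    [0,0,0],
    [0,0,0],
    [0,0,0],
    [0,0,0],
  ],
  slide=[
    [0,0,0.1],
    [0,0,0.3],
    [0,0,0.4],
    [0,0,0.4],
  ],
  grip=[-1,-1,-1,-1],
)

```text
clock: 30.4
position: [550.8, 300.5, 85.5]
ee_rot: [0.972, -0.235, 0.001, -0.002]
contact_force: [0.7, 0.3, -0.9]
gripper_width: 23.8
grasp_force: 60.0
```

```bash
python3 - <<'E'
from h import *
s=read_state();print(s['position'],s['contact_force'],s['gripper_width'],s['joints'][5])
for k in('side','top'):
    S=snap(k);C=cloud(S);im=S['image'].astype(int)
    m=(im[...,2]-im[...,0]>15)&(np.hypot(C[...,0]-550,C[...,1]-300)<40)&(C[...,2]<110)&(C[...,2]>60);q=C[m]
    if len(q)>5: print(k,len(q),q.mean(0),cv2.minAreaRect(q[:,:2].astype(np.float32)))
    if k=='side': u,v=proj(S,[550,300,90]).astype(int);crop(S,u-40,v-35,u+40,v+35,8,'g7.png')
E
```

```text
[550.82367545 300.45270553  85.48491216] [ 0.71051726  0.2918946  -0.89859483] 23.806154502624466 0.33914302259134854
side 103 [542.04575964 303.65801046  93.59916433] ((543.08251953125, 299.7864990234375), (18.322885513305664, 34.607818603515625), 22.36985969543457)
top 20 [533.78772965 306.42631003  91.54256768] ((535.15576171875, 307.5438232421875), (12.254026412963867, 15.978468894958496), 30.81246566772461)
```

View pics/g7.png

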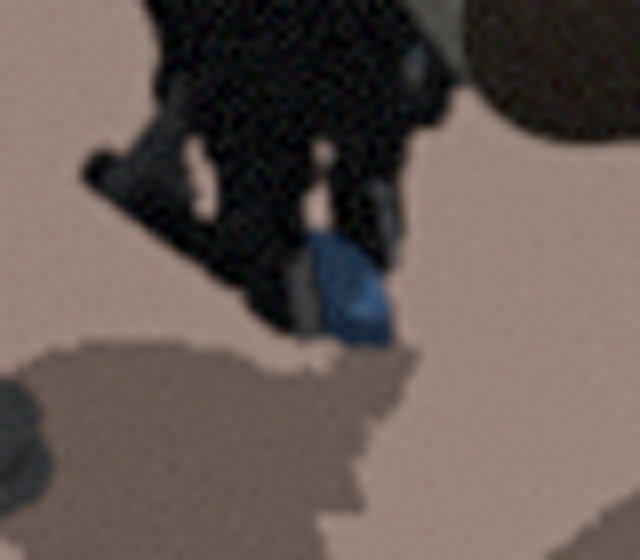

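Request:
servo_tool(
  rotation=[
    [0,0,0.0417],
    [0,0,0.0417],
    [0,0,0.0417],
    [0,0,0.0417],
    [0,0,0.0417],
  ],
  slide=[
    [-0.15,-1,0],
    [-0.15,-1,0],
    [-0.15,-1,0],
    [-0.15,-1,0],
    [-0.15,-1,0],
  ],
  grip=[-1,-1,-1,-1,-1],
)

```text
clock: 31.12
position: [519.7, 98.8, 83.0]
ee_rot: [0.994, -0.107, -0.001, 0.0]
contact_force: [-0.2, 0.9, 0.2]
gripper_width: 24.0
grasp_force: 60.0
```

Request:
servo_tool(
  rotation=[
    [0,0,0],
    [0,0,0],
    [0,0,0],
    [0,0,0],
    [0,0,0],
    [0,0,0],
    [0,0,0],
    [0,0,0],
  ],
  slide=[
    [-0.0765,-0.5685,0],
    [-0.0765,-0.5685,0],
    [-0.0765,-0.5685,-0.05],
    [-0.0765,-0.5685,-0.16],
    [-0.0765,-0.5685,-0.26],
    [-0.0765,-0.5685,-0.26],
    [-0.0765,-0.5685,-0.26],
    [-0.0765,-0.5685,-0.26],
  ],
  grip=[-1,-1,-1,-1,-1,-1,-1,-1],
)

```text
clock: 32.12
position: [505.6, -13.3, 32.6]
ee_rot: [0.994, -0.106, 0.001, -0.0]
contact_force: [0.6, -0.4, 0.2]
gripper_width: 24.1
grasp_force: 60.0
```

```bash
python3 - <<'E'
from h import *
s=read_state();print(s['position'],s['ee_rot'],s['contact_force'],s['gripper_width'])
o=np.array([561.5,-26.2]);ex=np.array([.9774,-.2113]);ey=np.array([.2113,.9774])
for k,b in(('side',(-.5,.5)),('top',(2.2,-1.1))):
    S=snap(k);C=cloud(S);im=S['image'].astype(int)
    m=(im[...,2]-im[...,0]>25)&(np.hypot(C[...,0]-504,C[...,1]+14)<40)&(C[...,2]<48)&(C[...,2]>20);q=C[m][:,:2]+b-o
    if len(q)>5: print(k,len(q),'x',(q@ex).min(),(q@ex).max(),'y',(q@ey).min(),(q@ey).max())
E
```

```text
[505.62461893 -13.29096628  32.64250359] [ 9.94394028e-01 -1.05733985e-01  8.66569386e-04 -3.01890802e-04] [ 0.64704658 -0.36524846  0.17960639] 24.085383139333583
side 35 x -82.4164725470772 -40.605476990023824 y -9.940975997603346 11.480148134203944
top 14 x -79.46479452272469 -68.25891222431989 y -6.9794332078855525 6.50601275660194
```

Request:
servo_tool(
  rotation=[
    [0,0,0],
    [0,0,0],
    [0,0,0],
    [0,0,0],
    [0,0,0],
    [0,0,0],
    [0,0,0],
    [0,0,0],
  ],
  slide=[
    [0,0,-0.03],
    [0,0,-0.062],
    [0,0,-0.062],
    [0,0,-0.062],
    [0,0,-0.062],
    [0,0,-0.062],
    [0,0,-0.062],
    [0,0,-0.062],
  ],
  grip=[-1,-1,-1,-1,-0.3,-0.1,0.1,0.1],
)

```text
clock: 33.22
position: [504.8, -14.0, 19.5]
ee_rot: [0.994, -0.106, 0.0, -0.0]
contact_force: [-0.1, -0.2, -0.3]
gripper_width: 47.1
grasp_force: 0.0
```

Request:
servo_tool(
  rotation=[
    [0,0,0],
    [0,0,0],
    [0,0,0],
    [0,0,0],
    [0,0,0],
    [0,0,0],
    [0,0,0],
    [0,0,0],
  ],
  slide=[
    [0,0,0.1],
    [0,0,0.4],
    [0,0,0.7],
    [0,0.3,0.8],
    [-0.1,0.6,0.8],
    [-0.2,0.9,0.8],
    [-0.2,1,0.8],
    [-0.2,1,0.8],
  ],
  grip=[0.1,0.1,0.1,0.1,0.1,0.1,0.1,0.1],
)

```text
clock: 34.22
position: [464.7, 187.2, 179.4]
ee_rot: [0.994, -0.105, 0.0, 0.0]
contact_force: [-0.5, 0.7, -0.5]
gripper_width: 47.1
grasp_force: 0.0
```

Request:
servo_tool(
  rotation=[
    [0,0,0],
    [0,0,0],
    [0,0,0],
    [0,0,0],
  ],
  slide=[
    [-0.1,0.8,0.1],
    [-0.1,0.8,0.1],
    [-0.1,0.8,0.1],
    [-0.1,0.8,0.1],
  ],
  grip=[0.1,0.1,0.1,0.1],
)

```text
clock: 34.72
position: [445.3, 347.1, 199.2]
ee_rot: [0.994, -0.106, 0.0, 0.0]
contact_force: [-0.0, -1.1, -0.6]
gripper_width: 46.7
grasp_force: 0.0
```

```bash
python3 - <<'E'
from h import *
look()
T,S=load('top'),load('side')
a=T['image'][145:240,240:360,::-1];b=S['image'][165:255,200:320,::-1]
cv2.imwrite('pics/g8.png',np.vstack([cv2.resize(a,(720,570),interpolation=2)]))
E
```

```text
side bar 8 [582.3  56.5  31.4] rect [582.5  56.3] [4.5 7. ] 60.9
side drop 6 [483.3 -10.3  28.5] rect [482.9 -10.4] [3.  9.9] 11.7
top bar 53 [571.9  36.3  31.9] rect [571.5  37.8] [48.4 18.4] 75.1
top dome 62 [558.5 -25.5  41.1] rect [557.6 -26.2] [34.4 32.9] 0.9
top disc 72 [556.1 -24.   28.3] rect [557.9 -25. ] [50.  45.1] 89.9
top drum 64 [545.1 -90.2  41.8] rect [545.3 -89.8] [28.2 31.8] 47.3
top drop 67 [504.8 -13.4  28.6] rect [503.7 -11.7] [31.6 40.7] 43.2
```

View pics/g8.png

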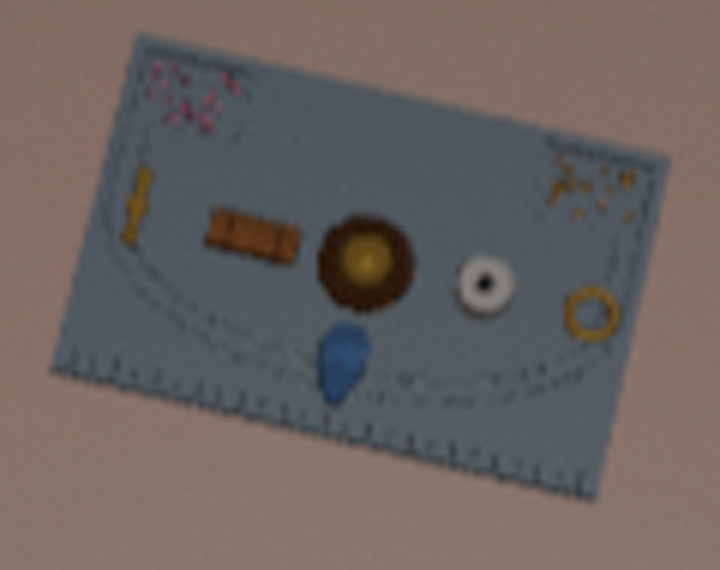

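The layout looks right: bar at (253,236), disc and dome at (366,262), drum at (485,285), and the drop from (348,321) to (333,405). I'll check the drop's gap and angle numerically.

```bash
python3 - <<'E'
from h import *
d=load('top');s=8
def seg(c,z,f,w=13):
    u,v=proj(d,[c[0],c[1],z]).round().astype(int)
    im=cv2.resize(d['image'][v-w:v+w+1,u-w:u+w+1],None,fx=s,fy=s,interpolation=cv2.INTER_CUBIC).astype(int)
    n,l,st,ce=cv2.connectedComponentsWithStats(f(im).astype(np.uint8));i=1+np.argmax(st[1:,4]);yy,xx=np.nonzero(l==i)
    return np.array([ray(d,(a+.5)/s-.5+u-w,(b+.5)/s-.5+v-w,z)[:2] for a,b in zip(xx[::3],yy[::3])])
D=seg((559,-25),22,lambda i:i[...,0]-i[...,2]>2).mean(0)
B=seg((572,37),24,lambda i:i[...,0]-i[...,2]>12,11)
def pca(P):
    c=P.mean(0);V=np.linalg.eigh(np.cov((P-c).T))[1];a=V[:,1];t=(P-c)@a;return c+a*(t.min()+t.max())/2,a,np.ptp(t),np.ptp((P-c)@V[:,0])
cb,ab,lb,wb=pca(B)
W=seg((545,-90),28,lambda i:i.min(2)>115,8)
print('disc',D,'bar',cb,np.degrees(np.arctan2(ab[1],ab[0])),lb,wb,'drum',W.mean(0),np.ptp(W,0))
for th in(30,40,50):
    P=seg((503,-13),23,lambda i:i[...,2]-i[...,0]>th,11);c,a,l,w=pca(P);a=a*np.sign(a[0])
    q=D-c;print('drop',c,l,w,'ang',np.degrees(np.arctan2(a[1],a[0])),'to disc',np.degrees(np.arctan2(q[1],q[0])),'gap',np.linalg.norm(q)-22-27)
j=cloud(d);m=(np.hypot(j[...,0]-503,j[...,1]+427)<60)&(j[...,2]>45)&(j[...,2]<62);print('jar',j[m].mean(0),m.sum())
E
```

```text
disc [558.95240862 -25.08118268] bar [573.12156503  37.49771963] 76.63984229627252 51.3629493396716 23.46376793527321 drum [548.97698759 -91.67166331] [26.29600191 25.3334345 ]
drop [502.55341073 -12.64183563] 46.46163496220949 27.215071327080643 ang -13.689233923924368 to disc -12.438003886606124 gap 8.754517731996266
drop [502.40199023 -12.59729985] 43.2746566157157 25.29760222868505 ang -13.817324822386338 to disc -12.448765247206733 gap 8.911977613626995
drop [501.65115197 -12.43454781] 39.086606491323806 23.08280848057113 ang -13.55712102604957 to disc -12.44590439755128 gap 9.68024699211017
jar [ 488.60469712 -419.29119959   52.99971403] 79
```

```bash
python3 -c "
from bench import job_done
print(job_done())"
```

```text
the job is handed in; nothing more can be done
None
```

The necklace is laid out as asked and handed in. By the last pictures, the disc is within about 1.5 mm of midway between the clasp halves and the dome within about 0.5 mm of the disc's centre. The bar and drum are within about 1 to 2 mm of their midpoints. The drop is about 9 mm in front of the disc, pointing at it to within about 1.5°, and the jar was not touched.

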